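Run a chasing tap down a probe head's clogged thread

TASK

Using the crank, run the tap down the gritty thread of the white probe head clamped in the vise: turn it clockwise (seen from above) about half a turn until you feel it bind, never forcing it, then back at least a quarter turn to free it, and repeat until its collar is fully home on the probe head. Ease off and let go of the crank with the tap left home, and leave the things around the vise where they are.

Things in the scene. Friction and masses are not known exactly. Their poses are not given: they have to be found in the camera images.
- vise: grey steel vise bolted down at some yaw, base about 150 x 95 mm, jaws 50 mm high, with the white probe head (a round boss, 52 mm across) between its jaws and the tap standing upright in the boss. Origin: on the tap's vertical axis, at table height; x points along the vise to its screw handle. At the start the crank arm also points that way
- tap_axis (a point): fixed point on the tap's vertical axis, 132 mm above the table, at the mid-height of the crank's sleeve
- boss_face (a point): centre of the flat top face of the probe head, fixed, on the tap's axis, 62 mm above the table
- crank_grip (a point): mid-height (22 mm above its underside) of the upright black sleeve, 18 mm across, 44 mm tall, at the end of the steel crank arm. It spins freely on its pin, so it can be held without turning the hand. It circles the tap's axis at 55 mm radius and sinks 2 mm per turn. The arm (12 mm wide, top 105 mm above the table) and the hub (30 mm across, top 109 mm) lie lower; nothing is higher than the sleeve
- tap_collar (a point): centre of the underside of the tap's 28 mm steel collar, on the tap's axis; it starts 1.8 mm above the boss face and must come down onto it
- tap (a joint): turn of the tap, rad: 0 at start, growing clockwise from above (2 mm down per turn), 5.7 (0.9 turn) = home, where it stops dead; lowest -0.3. Needs about 0.12 N m (2 N at the sleeve). Forward it binds solid twice on the way: first after 0.4 to 0.57 turn, unknown beforehand, then, when backed off 1.4 rad or more from the bind (a quarter turn will do), about half a turn on. Backing off well short of the bind frees nothing
- crank (a joint): wind-up of the crank against the tap in rad, positive when driven clockwise: a stiff torsion spring of 4 N m/rad. Beyond 0.22 rad either way (0.88 N m, about 16 N at the sleeve) the tap is overloaded and counts as snapped
- vial: bystander: closed glass vial with a white cap, 32 mm across, 85 mm tall, loose; origin under its centre
- meter: bystander: red and black multimeter lying flat, 165 x 80 x 34 mm, loose; origin under its centre
- stone: bystander: pale pebble, 44 mm across, 19 mm tall, loose; origin under its centre

How it is judged:
On the way, in this order (a step that is already met when the one before it is completed fails the run):
1. the tap is turned forward nearly half a turn (past 2.4 rad) (value of joint tap above 2.4 rad), for 0.1 s.
2. it is backed off (below 2.3 rad) (value of joint tap below 2.3 rad), for 0.1 s.
3. it is turned forward again (past 4.0 rad) (value of joint tap above 4 rad), for 0.1 s.
4. it is backed off again (below 3.9 rad) (value of joint tap below 3.9 rad), for 0.1 s.
5. the tap is home (past 5.55 rad) (value of joint tap above 5.55 rad), for 0.1 s.
At the end, for the whole second after the job is handed in: the tap is home: turned past 5.55 of 5.7 rad, its collar within 0.3 mm of the boss face, at rest, the crank let go and unwound to within 0.1 rad (value of joint tap above 5.55 rad and z of tap_collar in the frame of tap_axis below -0.0697 m and value of joint crank between -0.1 and 0.1 rad and velocity of joint tap between -0.1 and 0.1 rad/s); the robot touches nothing.
It fails at once if the tap is overloaded: the crank winds up more than 0.22 rad either way (value of joint crank above 0.22 rad or value of joint crank below -0.22 rad).
It fails at once if a bystander is moved more than 15 mm (distance of any of vial, meter, stone from where it was at the start of the episode above 0.015 m).
It also fails if it takes over 70 s, if anything falls off the work surface, if the arm or the gripper's body presses on something with over 40 N, if the wrist force passes 120 N, or if a joint passes its speed limit or range.

ROBOT

A 7-joint arm with a two-finger parallel gripper is mounted at the origin on the work surface. World frame = base frame: x ahead of the robot, y to its left, z up, the work surface at z = 0. Lengths are in m, angles in rad, forces in N, time in s.
With the tool pointing down it reaches from about 0.35 to 0.9 m from the base axis. Payload 19.9 kg.
Tool frame: the origin (TCP) lies between the finger pads; the fingertips stand 19 mm ahead of it and the grasp point (between the pads) is the TCP; z points along the fingers, y is the line along which they close (so a half turn about z gives the same grasp; the last joint's range is limited). The gripper opens to 94 mm and grips with 3 to 60 N. Pads are 16 mm wide; open, the fingers measure 119 mm over their backs; the gripper's body (75 mm by 177 mm) begins 78 mm behind the grasp point.
Start: joints at [-1.335, 0.417, -0.01, 1.614, 0.005, 1.111, -0.053], TCP at [0.171, 0.601, 0.224] pointing down, gripper open.
Joint ranges: [-2.81, 2.81], [-0.39, 2.02], [-1.27, 1.25], [0.06, 2.57], [-1.19, 4.33], [0.19, 2], [-2.82, 2.82]. Speed limits (rad/s): [1.89, 1.89, 2.39, 2.39, 3.01, 3.01, 3.01].

INTERFACE

Orientations are given as a 3x3 rotation matrix whose columns are the frame's x, y, z axes.
In Python, from rig import robot gives the robot as it stands. Calls block until the motion is done:
- robot.move_ptp(position, orientation): joint-space move of the TCP to a pose.
- robot.move_linear(position, velocity=0.15, frame=None, threshold=None): straight line of the TCP; frame=None keeps the orientation; velocity is the mean speed in m/s. With threshold (N) it stops when the force on the tool has changed by that much, and returns True; else False.
- robot.goto_joints(angles): joint-space move.
- robot.gripper_to(opening): finger opening in m; the grip force is fixed at half the most; returns when the fingers have stopped.
- robot.pause(seconds).
- robot.ik(position, orientation): joint angles nearest the present ones, or None.
- robot.get_state(): the state.
- robot.grab_frame(name): name is "scene" or "top" or "wrist"; returns the picture (480x640x3 uint8, red, green, blue); there is no depth.
- robot.camera_info(name): a dict with "fx", "fy", "cx", "cy" (pixels), "dist" ([k1, k2, p1, p2, k3] as OpenCV has them; the pictures are not rectified), "rvec" (rotation vector, rad) and "tvec" (3), from world to camera coordinates, as OpenCV has them. Camera axes: x right, y down, z forward; pixel columns grow to the right and rows downward; lengths in m; the calibration is good to about 2 mm. A picture is of the moment at which its call begins: read the wrist's pose just before it. camera_info takes no time and is no camera call; for the wrist camera it gives the pose at the moment of the call.
A pose or a line that the arm cannot do raises robot.PlanningError and nothing moves.
- robot.sign_off(): hands the job in; it is judged then, once.
The state is a dict: "time": time; "qpos": joint angles; "joint_vel": joint speeds; "effort": joint torques, N m; "ee_pos": TCP position; "tool_rot": TCP orientation; "force": force on the tool from outside, world axes, zero at the start; "moment": the same for the moment, N m; "opening": finger opening in m; "grasp_force": force on a finger pad.
Only numpy, scipy, OpenCV 4.12 (cv2) and the standard library are available. Lean on these libraries where they do the work, as an engineer would, in place of code of your own. Each camera call takes 0.05 s, during which the arm holds its last target. There are 200 camera calls.

## Working session

There is one attempt and no reset: what is moved stays moved. The work goes in short steps, each a Python script; the robot and the scene stay as the last script left them, time stands still between calls to the robot, and variables do not carry over. Pictures are saved under pics/ and viewed, at most 10 in all, crops included, and the job is handed in when it is done.

```bash
ls; mkdir -p pics; python3 - <<'E'
from rig import robot
import cv2
for n in("scene","top"):
    cv2.imwrite(f"pics/{n}0.png",robot.grab_frame(n)[:,:,::-1]); print(robot.camera_info(n))
s=robot.get_state();print(s)
E
```

```text
pics
{'fx': 495.55981239200077, 'fy': 495.55981239200077, 'cx': 327.8447382149205, 'cy': 232.96019198007943, 'dist': array([-0.0862847,  0.       ,  0.       ,  0.       ,  0.       ]), 'rvec': array([ 1.71376269,  2.14857626, -0.60877947]), 'tvec': array([ 0.13383985, -0.44916204,  1.3875441 ])}
{'fx': 446.9466597869268, 'fy': 446.9466597869268, 'cx': 322.890215085612, 'cy': 240.81154675781661, 'dist': array([-0.08439601,  0.        ,  0.        ,  0.        ,  0.        ]), 'rvec': array([ 2.153779  , -2.17822103,  0.12885529]), 'tvec': array([0.01629308, 0.61452088, 1.04715671])}
{'time': 0.1, 'qpos': array([-1.3355313 ,  0.41791436, -0.01029272,  1.61407929,  0.00467232,
        1.11070634, -0.05298721]), 'joint_vel': array([-7.24957749e-04, -5.60087910e-04, -8.09304082e-04, -9.85688184e-04,
       -3.18641410e-04,  7.31865859e-05, -1.71555421e-03]), 'effort': array([ 1.54212885e-03, -8.52577543e+01,  6.41354229e-01, -4.26693463e+01,
       -4.86186391e-02,  1.63211214e-02,  5.55046654e-05]), 'ee_pos': array([0.17070171, 0.60091907, 0.2239024 ]), 'tool_rot': array([[-9.61944129e-01,  2.73246112e-01, -2.33675674e-04],
       [ 2.73246205e-01,  9.61943550e-01, -1.05787339e-03],
       [-6.42769831e-05, -1.08146609e-03, -9.99999413e-01]]), 'force': array([ 0.56053209, -0.20925803,  0.02592717]), 'moment': array([-0.03862347,  0.00473512, -0.02123537]), 'grasp_force': 0.0, 'opening': 0.09382504799054861}
```

View pics/top0.png

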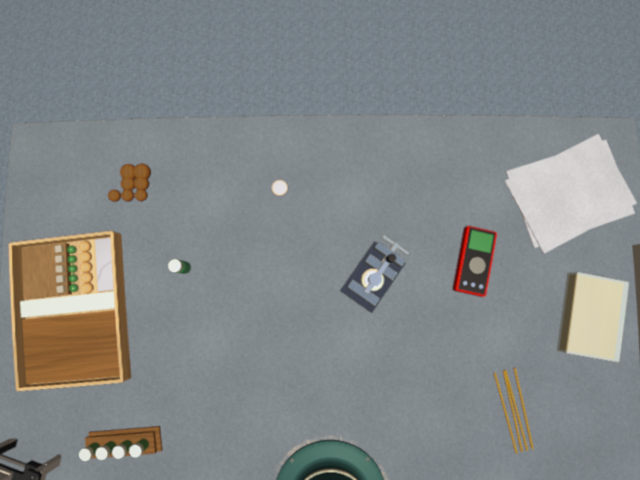

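View pics/scene0.png

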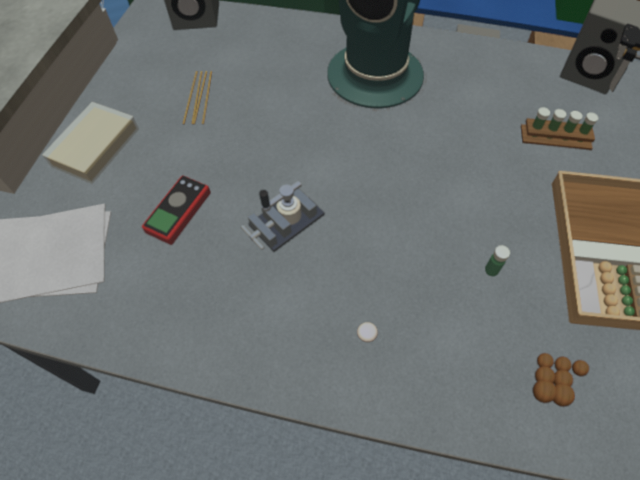

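Top view: sleeve top at about (391,257) and hub at (374,281). Scene view: sleeve top at (265,192) and hub at (287,190). The bystanders are well clear. Next I'll triangulate and look from close up.

```bash
cat > h.py <<'E'
import numpy as np,cv2
from rig import robot
def onz(ci,uv,z):
    K=np.array([[ci["fx"],0,ci["cx"]],[0,ci["fy"],ci["cy"]],[0,0,1]])
    p=cv2.undistortPoints(np.array([[uv]],float),K,ci["dist"])[0,0]
    R=cv2.Rodrigues(ci["rvec"])[0]; c=-R.T@ci["tvec"]; d=R.T@[p[0],p[1],1]
    return c+d*(z-c[2])/d[2]
def down(yaw):  # tool y axis direction = yaw
    y=np.array([np.cos(yaw),np.sin(yaw),0]);z=np.array([0,0,-1.]);return np.column_stack([np.cross(y,z),y,z])
E
python3 - <<'E'
from h import *
t=robot.camera_info("top");s=robot.camera_info("scene")
g=onz(t,(391,257),.154);a=onz(t,(374,281),.109)
print(g,a,onz(s,(265,192),.154),onz(s,(287,188),.109),np.linalg.norm((g-a)[:2]))
d=g-a;print(np.degrees(np.arctan2(d[1],d[0])))
# go look: yaw options
for k in range(0,360,30):
    q=robot.ik(np.array([a[0]-.0,a[1],.33]),down(np.radians(k))); print(k,None if q is None else np.round(q,2))
# reachable over circle?
E
```

```text
[ 0.56451691 -0.13583298  0.154     ] [ 0.51456235 -0.10337241  0.109     ] [ 0.56483984 -0.1339253   0.154     ] [ 0.51468308 -0.10591846  0.109     ] 0.059574711795835754
-33.01588945578247
0 [-0.69  0.22  0.98  1.75 -0.19  1.28  0.34]
30 [-0.68  0.22  0.97  1.75 -0.19  1.27  0.85]
60 [-0.69  0.22  0.97  1.75 -0.19  1.27  1.38]
90 [-0.66  0.21  0.94  1.75 -0.18  1.27  1.89]
120 [-0.63  0.21  0.9   1.75 -0.17  1.27  2.4 ]
150 [ 1.04  0.3  -1.08  1.7   0.27  1.31  2.52]
180 [-0.77  0.25  1.09  1.75 -0.23  1.28 -2.77]
210 [-0.77  0.25  1.09  1.75 -0.23  1.28 -2.24]
240 [-0.77  0.25  1.09  1.75 -0.23  1.28 -1.72]
270 [-0.76  0.25  1.08  1.75 -0.23  1.28 -1.2 ]
300 [-0.72  0.23  1.02  1.75 -0.21  1.28 -0.7 ]
330 [-0.71  0.23  1.    1.75 -0.2   1.28 -0.18]
```

```bash
python3 - <<'E'
from h import *
q=robot.get_state()["qpos"].copy(); q[0]=0.25; robot.goto_joints(q)
s=robot.get_state();print(s["ee_pos"],s["tool_rot"][:,1],s["time"])
yaw=np.arctan2(*s["tool_rot"][[1,0],1]); print(yaw)
for th in np.arange(0,6.3,.6):
    p=np.array([.5146,-.1046,.138])+.055*np.array([np.cos(th),np.sin(th),0]); q=robot.ik(p,down(yaw)); print(np.round(q,2))
robot.move_ptp(np.array([.52,-.11,.32]),down(yaw))
ci=robot.camera_info("wrist");im=robot.grab_frame("wrist")
np.save("w1.npy",ci,allow_pickle=True)
cv2.imwrite("pics/w1.png",im[:,:,::-1]);print(ci,robot.get_state()["time"])
E
```

```text
[ 0.59860115 -0.17863416  0.22390887] [ 0.95822765 -0.2860046  -0.00107118] 3.2167
-0.2900548258057079
[ 0.16  0.43 -0.04  1.81  0.02  0.9  -0.18]
[ 0.11  0.41 -0.05  1.84  0.02  0.89 -0.23]
[ 0.09  0.37 -0.06  1.91  0.03  0.87 -0.27]
[ 0.09  0.31 -0.06  1.99  0.03  0.84 -0.27]
[ 0.13  0.27 -0.06  2.05  0.02  0.82 -0.23]
[ 0.18  0.26 -0.04  2.07  0.02  0.82 -0.16]
[ 0.23  0.28 -0.03  2.04  0.01  0.82 -0.09]
[ 0.26  0.32 -0.02  1.97  0.01  0.84 -0.05]
[ 0.26  0.38 -0.02  1.9   0.01  0.87 -0.06]
[ 0.23  0.42 -0.02  1.83  0.01  0.89 -0.09]
[ 0.18  0.43 -0.03  1.81  0.02  0.9  -0.15]
{'fx': 366.5880251443075, 'fy': 366.5880251443075, 'cx': 319.7542650889847, 'cy': 234.3127939431871, 'dist': array([-0.01069025,  0.        ,  0.        ,  0.        ,  0.        ]), 'rvec': array([-2.86157968,  0.41488476,  0.05080052]), 'tvec': array([-0.53088169, -0.00888057,  0.49220977])} 3.8917
```

View pics/w1.png

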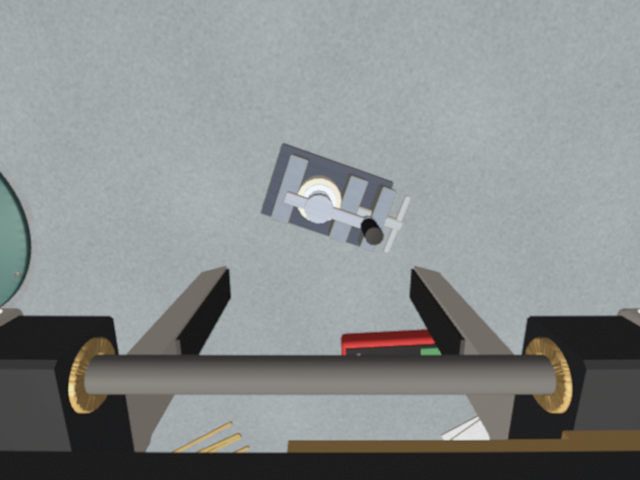

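Wrist view: sleeve top at about (374,236) and hub top at about (318,208), with the fingers open and nothing in the way. I'll refine both from an enlarged crop.

```bash
python3 - <<'E'
from h import *
im=cv2.imread("pics/w1.png");c=cv2.resize(im[165:265,270:410],None,fx=5.7,fy=5.7,interpolation=cv2.INTER_CUBIC)
c=cv2.convertScaleAbs(c,alpha=1.6,beta=10)
cv2.imwrite("pics/w1c.png",c)
ci=np.load("w1.npy",allow_pickle=True).item()
print(onz(ci,(374,236),.154),onz(ci,(318,208.5),.109))
E
```

```text
[ 0.56478716 -0.13724758  0.154     ] [ 0.52026963 -0.10597343  0.109     ]
```

View pics/w1c.png

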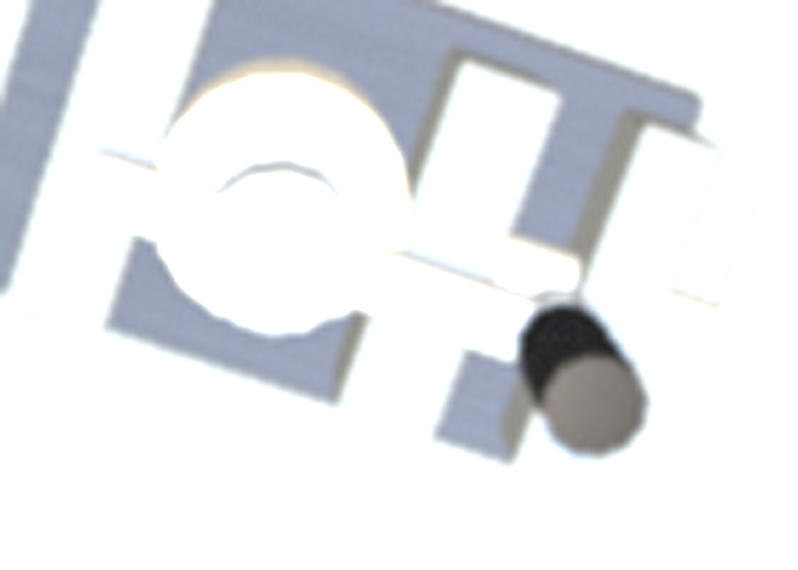

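```bash
python3 - <<'E'
from h import *
ci=np.load("w1.npy",allow_pickle=True).item()
f=lambda u,v,z:onz(ci,(270+(u+.5)/5.7-.5,165+(v+.5)/5.7-.5),z)
g=f(594,404,.154);b=f(283,200,.062);print(g,b,np.linalg.norm((g-b)[:2]))
for p,q,z in(((460,0),(690,95),.02),((107,327),(338,403),.02),((395,250),(530,297),.105),((465,60),(560,97),.05)):
    d=f(*q,z)-f(*p,z);print(np.degrees(np.arctan2(d[1],d[0])))
d=g-b;print(np.degrees(np.arctan2(d[1],d[0])))
im=cv2.imread("pics/w1.png");c=cv2.resize(im[170:250,270:370],None,fx=7,fy=7,interpolation=cv2.INTER_CUBIC)
cv2.imwrite("pics/w1d.png",c)
E
```

```text
[ 0.56473563 -0.13670259  0.154     ] [ 0.52194444 -0.10476028  0.062     ] 0.053398470296910944
-38.434892627929955
-35.24614399921323
-35.85968678137183
-37.43858861307086
-36.74020675371848
```

View pics/w1d.png

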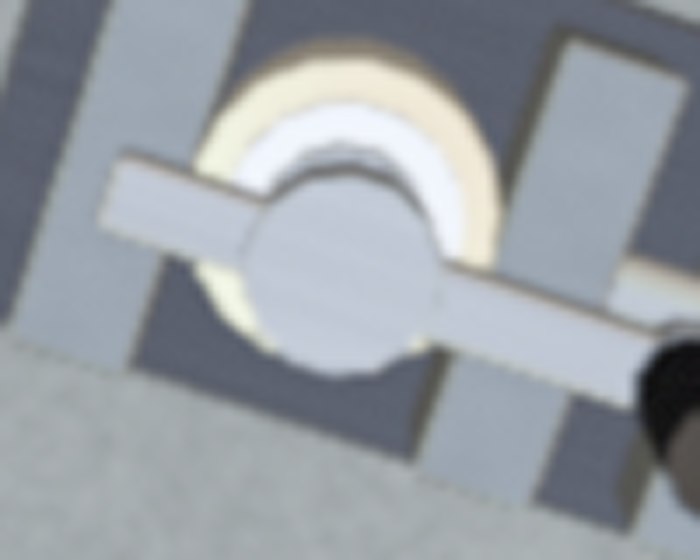

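The hub circle is at (318.5,208.6) in the image, so the axis is at about (0.5207,-0.105) and the sleeve at about (0.5648,-0.137), with yaw about -36.5°. Next I'll grasp with the fingers closing tangentially.

```bash
python3 - <<'E'
from h import *
Y=np.radians(53.5);R=down(Y);g=np.array([.5648,-.137,.138])
robot.gripper_to(.045)
robot.move_ptp(g+[0,0,.06],R)
robot.move_linear(g,.1)
robot.pause(.2);s=robot.get_state();F0=s["force"];print(F0,s["ee_pos"],s["qpos"].round(2))
robot.gripper_to(.0);robot.pause(.2)
s=robot.get_state();print(s["force"]-F0,s["moment"],s["opening"],s["grasp_force"],s["ee_pos"],s["time"])
np.save("F0.npy",F0)
E
```

```text
[ 1.05138979  0.19280966 -0.47932339] [ 0.56512093 -0.13708648  0.13863501] [ 0.3   0.44 -0.15  1.8   0.08  0.91  1.05]
[-1.0665264  -0.58365936  1.59677757] [-0.27565684  0.14826766 -0.03326511] 0.01587795150620036 29.999735355377197 [ 0.5648013  -0.13706862  0.13801606] 7.65
```

```bash
cat > turn.py <<'E'
from h import *
import json,os
C0=np.array([.5207,-.1050]);A0=np.arctan2(-.137+.105,.5648-.5207);r=.055;F0=np.load("F0.npy")
st=json.load(open("st.json")) if os.path.exists("st.json") else dict(th=0.,o=[0.,0.])
def step(th,v=.06):
    """turn the sleeve to hand angle th (clockwise); returns resisting clockwise force, N"""
    a=A0-th;u=np.array([np.cos(a),np.sin(a)])
    p=C0+r*u+st["o"]
    robot.move_linear(np.array([*p,.138-.002*th/6.283]),v)
    s=robot.get_state();F=(s["force"]-F0)[:2]
    t=np.array([u[1],-u[0]])          # clockwise tangent
    Fr=F@u; st["o"]=(np.array(st["o"])+np.clip(5e-5*Fr,-3e-4,3e-4)*u).tolist(); st["th"]=th
    json.dump(st,open("st.json","w"))
    return -F@t,Fr,s
def tap(Ft): return st["th"]-Ft*r/4
def run(to,d,stop=6.):
    n=0
    while abs(to-st["th"])>1e-6:
        th=st["th"]+np.clip(to-st["th"],-d,d); Ft,Fr,s=step(th); n+=1
        if n%5==0 or Ft>stop: print(f"t{s['time']:.1f} th{th:.2f} Ft{Ft:.1f} Fr{Fr:.1f} tap{tap(Ft):.2f} o{np.round(np.array(st['o'])*1e3,1)} Fz{s['force'][2]-F0[2]:.1f}")
        if abs(Ft)>stop and np.sign(Ft)==np.sign(to-th+1e-9*(1 if d else 0)) : return True
        if abs(Ft)>12: return True
    return False
E
python3 -c "
from turn import *
print(run(.8,.06))"
```

```text
t8.9 th0.30 Ft0.8 Fr-0.4 tap0.29 o[-0.2  0.2] Fz1.4
t10.2 th0.60 Ft0.5 Fr1.3 tap0.59 o[-0.1 -0.1] Fz3.1
False
```

```bash
python3 -c "
from turn import *
if not run(2.3,.1): print(run(3.9,.06))
s=robot.get_state();print(s['opening'],s['grasp_force'],s['ee_pos'])"
```

```text
t12.4 th1.30 Ft1.0 Fr3.0 tap1.29 o[-0.1 -1.1] Fz4.0
t13.7 th1.80 Ft1.7 Fr2.7 tap1.78 o[-0.6 -1.7] Fz4.2
t14.9 th2.30 Ft1.6 Fr2.0 tap2.28 o[-1.1 -1.9] Fz3.3
t16.1 th2.60 Ft2.9 Fr1.6 tap2.56 o[-1.6 -1.9] Fz0.9
t17.4 th2.90 Ft3.0 Fr1.7 tap2.86 o[-1.9 -1.8] Fz2.1
t18.6 th3.20 Ft2.0 Fr2.0 tap3.17 o[-2.2 -1.7] Fz3.1
t19.9 th3.50 Ft4.3 Fr0.7 tap3.44 o[-2.4 -1.4] Fz3.4
t20.1 th3.56 Ft7.9 Fr1.7 tap3.45 o[-2.4 -1.3] Fz4.8
True
0.016308884836907494 30.027726888656616 [ 0.49049798 -0.05890919  0.13678171]
```

```bash
python3 -c "
from turn import *
print(run(1.72,-.15 if 0 else .15,9)); robot.pause(.15)
print('fwd'); b=run(3.2,.12)
if not b: b=run(4.0,.08)
if not b: b=run(5.9,.06)
s=robot.get_state();print(s['time'],s['opening'],s['ee_pos'])"
```

```text
t21.6 th2.81 Ft-0.9 Fr-2.6 tap2.82 o[-2.1 -1.5] Fz-3.0
t23.0 th2.06 Ft-0.1 Fr-2.5 tap2.06 o[-1.5 -1.4] Fz-2.8
False
fwd
t25.3 th2.32 Ft2.4 Fr1.5 tap2.29 o[-1.3 -1.2] Fz0.9
t26.6 th2.92 Ft2.6 Fr1.4 tap2.88 o[-1.6 -1.2] Fz2.4
t28.6 th3.60 Ft3.4 Fr0.2 tap3.55 o[-1.9 -1. ] Fz2.3
t29.9 th4.00 Ft3.5 Fr0.4 tap3.95 o[-1.9 -0.8] Fz3.5
t31.1 th4.30 Ft3.8 Fr0.9 tap4.25 o[-1.9 -0.6] Fz2.7
t32.4 th4.60 Ft3.2 Fr0.4 tap4.56 o[-1.8 -0.5] Fz3.5
t33.6 th4.90 Ft3.1 Fr0.7 tap4.86 o[-1.7 -0.3] Fz3.2
t34.9 th5.20 Ft6.2 Fr0.0 tap5.12 o[-1.5 -0.2] Fz4.1
34.8583 0.01671153793259147 [ 0.56844239 -0.08049569  0.13630311]
```

```bash
python3 -c "
from turn import *
b=run(5.24,.04,5); 
if not b: raise SystemExit('not bound')
print(run(3.38,.15,9)); robot.pause(.15)
print('fwd'); b=run(4.8,.12)
if not b: b=run(6.0,.06)
s=robot.get_state();print(b,s['time'],s['opening'],s['ee_pos'])"
```

```text
t35.1 th5.24 Ft7.7 Fr0.8 tap5.13 o[-1.5 -0.2] Fz4.5
t36.5 th4.49 Ft-1.2 Fr-0.8 tap4.51 o[-1.6 -0.3] Fz-0.4
t37.9 th3.74 Ft-0.7 Fr-1.1 tap3.75 o[-1.6 -0.7] Fz-1.7
False
fwd
t40.2 th3.98 Ft2.0 Fr0.9 tap3.95 o[-1.6 -0.6] Fz2.0
t41.5 th4.58 Ft2.1 Fr0.9 tap4.55 o[-1.5 -0.6] Fz2.3
t43.2 th5.10 Ft1.3 Fr0.2 tap5.08 o[-1.5 -0.5] Fz3.2
t44.5 th5.40 Ft0.7 Fr0.5 tap5.39 o[-1.4 -0.5] Fz3.6
t45.8 th5.70 Ft1.5 Fr0.4 tap5.68 o[-1.2 -0.5] Fz3.0
t46.5 th5.88 Ft8.3 Fr0.3 tap5.77 o[-1.2 -0.5] Fz2.5
True 46.5 0.016408530033762334 [ 0.5733646  -0.116827    0.13616614]
```

```bash
python3 -c "
from turn import *
for i in range(6):
    Ft,Fr,s=step(st['th']-.025); print(round(st['th'],3),round(Ft,2))
    if Ft<1.2: break
robot.gripper_to(.045)
p=robot.get_state()['ee_pos']
robot.move_linear(p+[0,0,.08],.1)
robot.move_linear(p+[-.12,.0,.18],.2)
ci=robot.camera_info('wrist');im=robot.grab_frame('wrist');t=robot.grab_frame('top')
cv2.imwrite('pics/w2.png',np.hstack([im[100:400,200:600],cv2.resize(t[220:330,325:425],(400,440))[:300]])[:,:,::-1])
print(robot.get_state()['time'],robot.get_state()['force']-F0)"
```

```text
5.855 5.85
5.83 6.2
5.805 4.99
5.78 4.55
5.755 2.53
5.73 1.28
50.6167 [-0.19615306 -0.09840984  0.97078603]
```

View pics/w2.png

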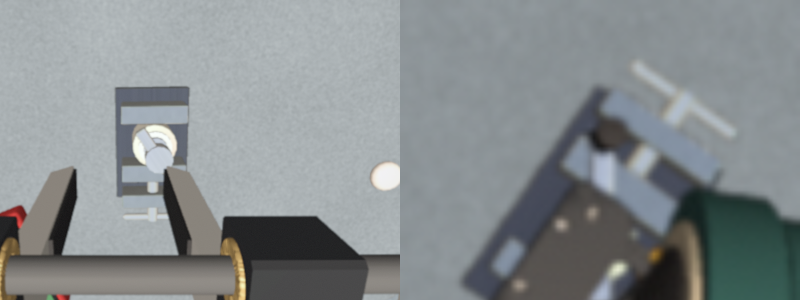

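Left (wrist view): the fingers are clear of the crank. Right (top crop): the sleeve is at about (607,131), i.e. top-camera pixel (376.8,252.8), almost straight ahead (+x) of the axis. I'll check that angle.

```bash
python3 -c "
from h import *
t=robot.camera_info('top')
g=onz(t,(376.5,252.6),.152);g0=onz(t,(391,257),.154);print(g)
c=g0[:2]-.055*np.array([np.cos(np.radians(-36.5)),np.sin(np.radians(-36.5))])
d=g[:2]-c;a=np.degrees(np.arctan2(d[1],d[0]));print(a,'tap',np.radians(-36.5-a+360))
"
```

```text
[ 0.57454314 -0.10504976  0.152     ]
-2.040085431641169 tap 5.681746338005764
```

The estimate is 5.68 rad, which matches the home stop at 5.7.

```bash
python3 -c "
from rig import robot
print(robot.sign_off())"
```

```text
the job is handed in; nothing more can be done
None
```

The tap is home: it bound at about 3.45 and 5.13 rad, was backed off more than a quarter turn each time, reached the dead stop (last seen at about 5.68 of 5.7 rad), and was eased off and released; the job was handed in at about 51 s, and no verdict came back.

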